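Set the outdoor tap to its mark

ROBOT

A 7-joint arm with a two-finger parallel gripper is mounted at the origin on the work surface. World frame = base frame: x ahead of the robot, y to its left, z up, the work surface at z = 0. Lengths are in mm, angles in rad, forces in N, time in s.
With the tool pointing down it reaches from about 425 to 1025 mm from the base axis. Payload 3.6 kg.
Tool frame: the origin (TCP) lies between the finger pads; the fingertips stand 22 mm ahead of it and the grasp point (between the pads) lies 3 mm ahead of it; z points along the fingers, y is the line along which they close (so a half turn about z gives the same grasp; the last joint's range is limited). The gripper opens to 85 mm and grips with 20 to 120 N. Pads are 22 mm wide; open, the fingers measure 114 mm over their backs; the gripper's body (76 mm by 85 mm) begins 54 mm behind the grasp point. The pads swing forward as they close: fully open they stand 13 mm farther back than shut.
Start: joints at [-1.387, 0.591, 0.048, 1.609, -0.033, 0.943, -0.034], TCP at [198.819, 697.209, 253.302] pointing down, gripper open.
Joint ranges: [-2.69, 2.69], [-0.47, 2.24], [-1.27, 1.36], [0.19, 2.51], [-1.53, 4.68], [0.08, 2.07], [-3.09, 3.09]. Speed limits (rad/s): [2.57, 2.57, 3.14, 3.14, 3.14, 3.14, 3.14].

INTERFACE

Orientations are given as a 3x3 rotation matrix whose columns are the frame's x, y, z axes.
In Python, from cell import manip gives the robot as it stands.
- The arm moves only by the tool step_arm, never from a script. Its argument "motion" is text: rows parted by semicolons, each of 4 numbers parted by spaces: the shift along the tool's x, y, z in units of 0.3 m (1.0 is 0.3 m), then the turn about the tool's z in units of 45 degrees (1.0 is 45 degrees). In form: dx dy dz turn; .... A call has exactly 5 rows; each row shifts and turns the commanded pose from where the row before left it, along the tool's axes as they then stand; what a row does not reach is not made up. A row lasts 1/12 s, in which the tool goes at most 41.7 mm and 7.16 degrees, less where a joint would pass 70% of its speed; a pose out of reach is approached as far as the arm can. A call with a number of a shift or a turn outside -1 to 1 is refused whole. A call with a gripper value outside its range is refused whole. "grip" is the opening, from 0 (shut) to 1 (fully open), set as the call begins (left out, the last holds). The fingers move at their own pace and stop on an object; "squeeze" is the grip in N (left out, the last holds). Time passes only in rows, so rows that do not move let the fingers close, or fill a call up. It gives the time, the measured TCP pose, the force, the opening and the grip force at its end, in the units of the state.
- manip.get_state(): the state, without advancing time (a new reading comes with each control period).
- manip.capture(name): name is "scene" or "top"; returns the picture (420x560x3 uint8, red, green, blue); there is no depth.
- manip.calibration(name): a dict with "fx", "fy", "cx", "cy" (pixels), "R" (3x3) and "t" (3): a world point X has camera coordinates R X + t. Camera axes: x right, y down, z forward; pixel columns grow to the right and rows downward; lengths in mm; the calibration is good to about 2 mm. A picture is of the moment at which its call begins. calibration takes no time and is no camera call.
- manip.hand_in(): hands the job in; it is judged then, once.
The state is a dict: "time_s": time; "q": joint angles; "qd": joint speeds; "joint_torque": joint torques, N m; "position": TCP position; "orientation": TCP orientation; "wrist_force": force on the tool from outside, world axes, zero at the start; "wrist_torque": the same for the moment, N m; "opening": finger opening in mm; "grip_force": force on a finger pad.
Only numpy, scipy, OpenCV 4.12 (cv2) and the standard library are available. Lean on these libraries where they do the work, as an engineer would, in place of code of your own. Each camera call takes 0.05 s, during which the arm holds its last target. There are 200 camera calls.

TASK

First take the blue bottle from in front of the tap and stand it upright in its place, fully on the cork coaster in the back row. Then turn the tap's T-handle until its red end points at the middle of the green mark on the dial, and let go. Leave the brush, the lid and the peg basket where they are, and neither tip the bottle over nor drop it.

Things in the scene. Friction and masses are not known exactly. Their poses are not given: they have to be found in the camera images.
- stand: fixed copper pipe loop with brass valve. Origin: centre under its grey base plate (70 x 300 x 12 mm, long along y). Lower pipe along y at x=0, z=70 (mm). Uprights (18 mm thick) at x=-25, y=+-125 carry a top pipe (18 mm thick) along y at x=-25, z=245, above the valve. The valve stem starts at x=0, y=0, z=70 and leans 0.65 rad (37 deg) from vertical towards the front (-x)
- tee_mid (a point): middle of the T-handle's bar, on the stem axis, 76 mm up the stem. The bar reaches 47 mm to its red end, 35 mm to its black end, is 14 mm wide and 24 mm deep along the stem (this point at mid depth). Its -x points along the bar to the red end, its z out along the leaning stem. A 10 mm gap parts the bar from the white dial plate under it
- pointer (a point): red end of the T-handle: on the bar's centre line 45 mm from the stem axis, at mid depth; axes as tee_mid. The handle stays where it is left, turns 1.6 rad either way from pointing straight down the slope, and needs 0.7 to 2.3 rad counter-clockwise (seen from above) to reach the mark
- mark (a point): point above the middle of the green mark, 45 mm from the stem axis, level with the bar's mid depth: pointer coincides with it when the handle is set right. The mark is a green tab 22 mm long radially, 12 mm wide, 4 mm proud of a white round dial plate, 112 mm in diameter, square to the stem under the handle; the dial stays put
- bottle: tall blue plastic bottle, loose, about 0.3 kg, standing in front of the tap, in the way of a hand reaching for the leaning handle. 62 mm diameter up to z=135 mm, tapering to a 26 mm neck; round red twist cap 32 mm in diameter from z=172 to 200 mm, shut fast. Origin: centre of the underside, z up
- coaster: round cork coaster, 100 mm in diameter, 8 mm thick, fixed on the slab in the back row beside the lid and the basket. Origin: centre of its underside
- lid: bystander: round aluminium pot lid lying flat, 120 mm in diameter, with a black knob on top, 36 mm high in all. Origin: centre of the underside
- basket: bystander: square green plastic peg basket 100 x 100 mm, 80 mm high, pegs sticking out to about 95 mm. Origin: centre of the underside
- brush: bystander: purple hard-plastic hand brush lying bristles down, 260 mm long along its x, 55 mm wide, 55 mm high. Origin: middle, at the slab
Things that resemble listed ones, but are neither listed nor needed, are in the scene too. What is meant by the coaster is not orange, and is the larger of those in its own colour.

How it is judged (in metres and radians):
On the way, in this order (a step that is already met when the one before it is completed fails the run):
1. the bottle stands upright, fully on the coaster, released (horizontal distance between bottle and coaster below 0.019 m and angle between bottle's own z axis and vertical below 0.1 rad and z of bottle in the frame of coaster below 0.012 m and contact force between bottle and the fingers below 0.2 N), for 0.2 s.
2. the red end of the handle points at the green mark (distance between pointer and mark below 0.0065 m), for 0.2 s.
At the end, for the whole second after the job is handed in: The bottle stands upright and still on the coaster, its centre within 19 mm of the coaster's (so no part of its foot overhangs); the handle's red end points at the green mark within 6.5 mm at 45 mm radius (about 8 degrees); lid, basket and brush lie within 20 mm of where they were (horizontal distance between bottle and coaster below 0.019 m and angle between bottle's own z axis and vertical below 0.1 rad and z of bottle in the frame of coaster below 0.012 m and linear speed of bottle below 0.02 m/s and distance between pointer and mark below 0.0065 m and distance of each of lid, basket, brush from where it was at the start of the episode below 0.02 m); the robot touches nothing.
It fails at once if the bottle is tipped over (more than 40 degrees) (angle between bottle's own z axis and vertical above 0.7 rad).
It fails at once if the bottle is dropped or slammed on the coaster (over 70 N) (contact force between bottle and coaster above 70 N).
It fails at once if the lid, basket or brush is shifted by more than 20 mm (distance of any of lid, basket, brush from where it was at the start of the episode above 0.02 m).
It also fails if it takes over 61 s, if anything falls off the work surface, if the arm or the gripper's body presses on something with over 40 N, if the wrist force passes 120 N, or if a joint passes its speed limit or range.

## Working session

There is one attempt and no reset: what is moved stays moved. The work goes in short steps, Python scripts to look and compute and a tool call to move; the robot and the scene stay as the last step left them, time stands still between calls to the robot, and variables do not carry over. Pictures are saved under pics/ and viewed, at most 10 in all, crops included, and the job is handed in when it is done.

Besides the shell and the picture viewer there is one more tool, called after ">>>" by a JSON object that holds its "fn" and its "kwargs", one argument or row to a line. step_arm: Moves the arm, as the interface text tells. Shifts and turns lie within -1 to 1; 1 stands for 0.3 m of shift or 45 degrees of turn. Its arguments: {"type":"object","properties":{"motion":{"type":"string"},"grip":{"type":"number"},"squeeze":{"type":"number"}},"required":["motion"]}

```bash
mkdir -p pics; python3 - <<'E'
from cell import manip
import cv2,numpy as np
for n in("scene","top"):
    im=manip.capture(n); cv2.imwrite(f"pics/{n}0.png",im[:,:,::-1])
    c=manip.calibration(n); print(n,{k:np.round(v,3).tolist() for k,v in c.items()})
s=manip.get_state(); print(s["time_s"],s["position"],np.round(s["orientation"],3).tolist(),s["opening"])
E
```

```text
scene {'fx': 383.594, 'fy': 383.594, 'cx': 283.103, 'cy': 211.498, 'R': [[-0.616, 0.787, 0.013], [0.618, 0.493, -0.613], [-0.489, -0.37, -0.79]], 't': [335.979, -285.12, 1495.497]}
top {'fx': 411.264, 'fy': 411.264, 'cx': 279.455, 'cy': 212.728, 'R': [[-0.022, -1.0, -0.011], [-0.982, 0.023, -0.188], [0.188, 0.007, -0.982]], 't': [30.438, 585.615, 937.529]}
0.1 [198.63596128 696.50534033 252.24227485] [[-0.962, 0.274, -0.0], [0.274, 0.962, -0.002], [-0.0, -0.002, -1.0]] 85.69809610022432
```

View pics/scene0.png

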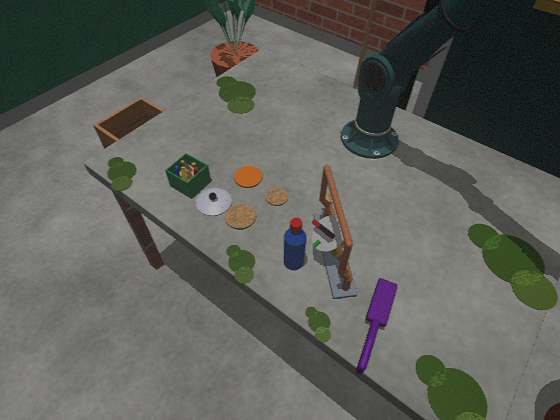

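View pics/top0.png

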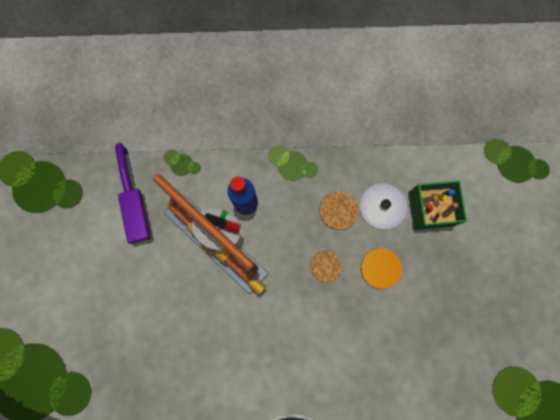

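```bash
python3 - <<'E'
import cv2,numpy as np
t=cv2.imread("pics/top0.png"); s=cv2.imread("pics/scene0.png")
a=cv2.resize(t[165:305,145:285],(600,600),interpolation=cv2.INTER_CUBIC)
cv2.imwrite("pics/c1.png",cv2.convertScaleAbs(a,alpha=1.7))
b=cv2.resize(s[155:305,270:370],(400,600),interpolation=cv2.INTER_CUBIC)
cv2.imwrite("pics/c2.png",cv2.convertScaleAbs(b,alpha=1.7))
E
```

```text
(no output)
```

View pics/c1.png

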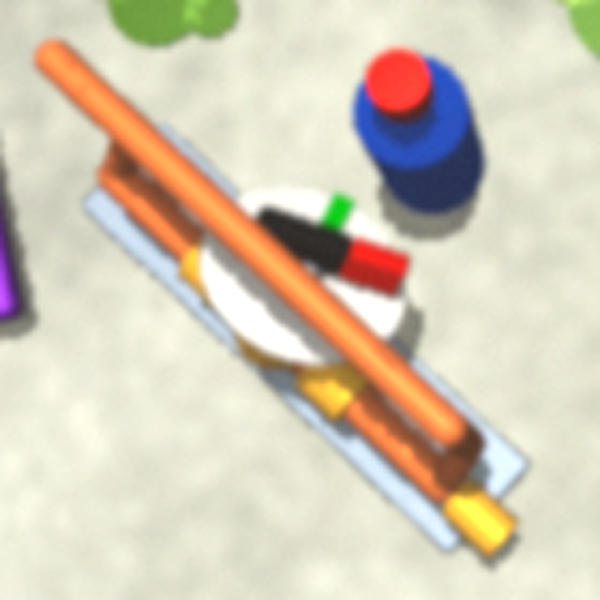

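View pics/c2.png

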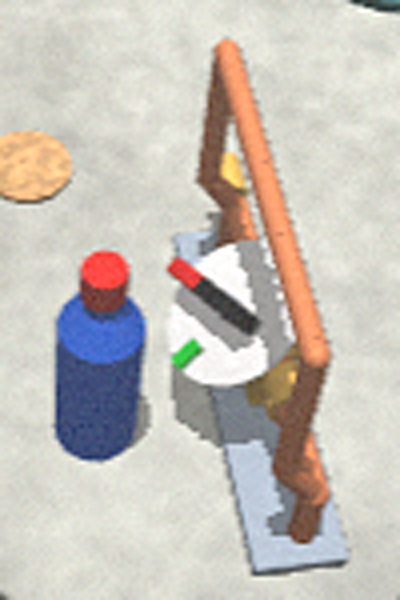

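```bash
cat > h.py <<'E'
import numpy as np, cv2
from cell import manip
from scipy.optimize import least_squares
C={n:manip.calibration(n) for n in("scene","top")}
def proj(n,X):
    c=C[n]; p=np.asarray(X,float)@np.array(c["R"]).T+c["t"]
    return np.stack([c["fx"]*p[...,0]/p[...,2]+c["cx"],c["fy"]*p[...,1]/p[...,2]+c["cy"]],-1)
def tri(ps,pt):
    return least_squares(lambda X:np.r_[proj("scene",X)-ps,proj("top",X)-pt],[600,0,50])
def onplane(n,p,z):
    return least_squares(lambda X:proj(n,[*X,z])-p,[600,0]).x
ct=lambda u,v:np.array([145+u*140/600-.4,165+v*140/600-.4])
cs=lambda u,v:np.array([270+u/4-.4,155+v/4-.4])
a=.65
def stand(x,y,w,P):
    c,s=np.cos(w),np.sin(w); return np.asarray(P,float)@np.array([[c,-s,0],[s,c,0],[0,0,1]]).T+[x,y,0]
n_=np.array([-np.sin(a),0,np.cos(a)]); dn=np.array([-np.cos(a),0,-np.sin(a)]); side=np.cross(n_,dn) # ccw from above
def onbar(th,r,h): return np.array([0,0,70])+h*n_+r*(np.cos(th)*dn+np.sin(th)*side)
E
cat > m.py <<'E'
from h import *
T=[((-35,-150,12),(165,127)),((35,-150,12),(85,203)),((-35,150,12),(527,465)),((35,150,12),(450,550))]
S=[((-35,-150,12),(253,573)),((35,-150,12),(345,560)),((-35,150,12),(175,236))]
def f(q):
    r=[proj("top",stand(*q,P))-ct(*u) for P,u in T]+[proj("scene",stand(*q,P))-cs(*u) for P,u in S]
    return np.ravel(r)
st=least_squares(f,[600,100,2.3],x_scale=[100,100,1]); q=st.x
print("stand",q.round(3),st.fun.round(1))
def g(p):
    B=lambda th,r,h:stand(*q,onbar(th,r,h))
    return np.r_[proj("top",B(p[0],47,88))-ct(400,265),proj("top",B(p[0],-35,88))-ct(265,217),
      proj("top",B(p[1],45,58))-ct(338,212),proj("scene",B(p[1],45,58))-cs(187,353),
      proj("scene",B(p[0],47,88))-cs(179,266)]
m=least_squares(g,[-.5,.8]); print("handle,mark",m.x,m.fun.round(1))
r=tri(cs(105,270),ct(398,80)); print("cap top",r.x.round(1),r.fun.round(1))
def cen(n,near,dark=False):
    im=manip.capture(n); hsv=cv2.cvtColor(im,cv2.COLOR_RGB2HSV)
    k=((hsv[...,0]>8)&(hsv[...,0]<22)&(hsv[...,1]>90)).astype(np.uint8)
    k=cv2.morphologyEx(k,cv2.MORPH_CLOSE,np.ones((5,5)))
    _,l,sts,c=cv2.connectedComponentsWithStats(k)
    i=min(range(1,len(c)),key=lambda i:np.hypot(*(c[i]-near))+(sts[i,4]<50)*1e3); print(n,c[i],sts[i]); return c[i]
ps,pt=cen("scene",(240,216)),cen("top",(338,211))
r=tri(ps,pt); print("coaster",r.x.round(1),r.fun.round(1), onplane("scene",ps,8),onplane("top",pt,8))
for n,p,z in(("lid",(384,205),15),("basket",(437,205),40),("brush",(134,215),50)): print(n,onplane("top",p,z).round())
print("pointer",stand(*q,onbar(m.x[0],45,76)),"tee",stand(*q,onbar(0,0,76)),"mark",stand(*q,onbar(m.x[1],45,76)))
E
python3 m.py
```

```text
stand [524.258 178.284   2.37 ] [ 0.4 -2.1 -0.6 -0.1  1.5 -0.2 -0.3  1.2  0.1 -0.2  1.5  0.1 -0.1 -0.5]
handle,mark [-1.09735065  0.42666923] [ 4.7 -1.   1.8 -3.9  1.3 -2.8 -1.4  1.2 -3.3 -1.5]
cap top [623.6 101.8 200.1] [ 0.5  0.1  0.3 -0.2]
scene [240.06335616 216.00856164] [226 204  30  25 584]
top [338.74916388 210.17140468] [ 319  191   40   39 1196]
coaster [ 599.1 -133.7    6.4] [ 0.4  0.1  0.3 -0.2] [ 600.52585017 -134.27749589] [ 598.31716694 -132.74059305]
lid [ 608. -246.]
basket [ 599. -369.]
brush [590. 372.]
pointer [541.03810985 106.122924   118.08515164] tee [557.23975    146.22678388 130.50236869] mark [593.60523919 136.85057897 105.7104753 ]
```

```bash
cat > m2.py <<'E'
from h import *
src=open("m.py").read().split("def f")[0]; exec(src)
def f(p):
    q=p[:3]; B=lambda th,r,h:stand(*q,onbar(th,r,h)); L=p[5]
    r=[proj("top",stand(*q,P))-ct(*u) for P,u in T]+[proj("scene",stand(*q,P))-cs(*u) for P,u in S]
    r+=[proj("top",stand(*q,(-25,-L,245)))-ct(42,50),proj("top",stand(*q,(-25,L,245)))-ct(468,432),
     proj("scene",stand(*q,(-25,L,250)))-cs(225,45),proj("scene",stand(*q,(-25,-L,250)))-cs(313,350),
     proj("top",B(p[3],47,88))-ct(403,270),proj("top",B(p[3],-35,88))-ct(265,218),
     proj("scene",B(p[3],47,88))-cs(177,265),proj("scene",B(p[3],-35,88))-cs(252,324),
     proj("top",B(p[4],45,58))-ct(338,212),proj("scene",B(p[4],45,58))-cs(187,353)]
    return np.ravel(r)
s=least_squares(f,[524,178,2.37,-1,.4,130],x_scale=[100,100,1,1,1,10],loss="soft_l1")
print(s.x.round(3)); print(s.fun.reshape(-1,2).round(1).tolist())
q=s.x[:3];m=s.x[3:5]
print("pointer",stand(*q,onbar(m[0],45,76)),"tee",stand(*q,onbar(0,0,76)),"mark",stand(*q,onbar(m[1],45,76)))
# overlay check
t=cv2.imread("pics/top0.png"); sc=cv2.imread("pics/scene0.png")
def draw(im,n,A,k,o):
    big=cv2.resize(im,None,fx=k,fy=k,interpolation=cv2.INTER_CUBIC)
    for P in A: cv2.polylines(big,[np.int32((proj(n,stand(*q,P))+.5)*k)],False,(255,0,255),1)
    x,y,X,Y=o; return cv2.convertScaleAbs(big[y*k:Y*k,x*k:X*k],alpha=1.5)
an=np.linspace(0,6.3,60)
A=[[onbar(t,56,54) for t in an],[onbar(m[0],47,88),onbar(m[0],-35,88)],[onbar(m[1],34,58),onbar(m[1],56,58)],
 [(-25,-125,245),(-25,125,245)],[(-35,-150,12),(35,-150,12),(35,150,12),(-35,150,12),(-35,-150,12)],[(0,-125,70),(0,125,70)]]
o=np.hstack([draw(t,"top",A,3,(150,170,280,310)),draw(sc,"scene",A,4,(275,160,365,265))])
cv2.imwrite("pics/ov.png",o) if o is not None else 0
E
sed -i 's/^o=np.hstack.*/o1=draw(t,"top",A,3,(150,165,280,305));o2=draw(sc,"scene",A,4,(270,155,365,260));o=np.hstack([o1,o2])/' m2.py
python3 m2.py
```

```text
[ 5.21359e+02  1.80925e+02  2.37700e+00 -1.09300e+00  3.85000e-01
  1.30525e+02]
[[-1.0, -0.8], [-1.9, 1.4], [0.6, 0.7], [-1.0, 2.2], [1.8, -0.3], [3.2, -0.2], [0.8, -0.6], [2.5, -0.2], [-1.4, 0.1], [-0.1, -0.5], [1.3, 2.8], [2.8, -1.1], [0.4, -2.8], [-1.5, -1.3], [-3.7, -0.7], [0.7, -1.3], [-0.3, 0.7]]
pointer [538.73136024 108.83999368 117.98959217] tee [554.53804202 149.07156381 130.50236869] mark [590.1859783  138.2553382  105.25887642]
```

View pics/ov.png

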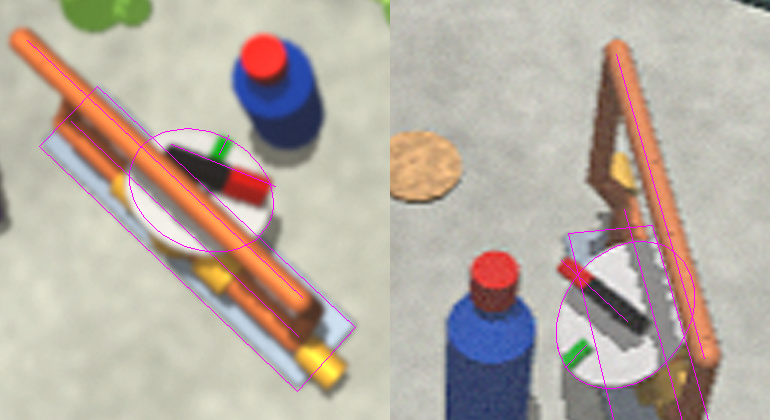

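```bash
cat > plan.py <<'E'
import sys
from h import *
def R(psi): # tool down, tool y at world angle psi
    y=np.array([np.cos(psi),np.sin(psi),0]); z=np.array([0,0,-1.]); return np.c_[np.cross(y,z),y,z]
def plan(goal,psi_deg,step,p=None):
    s=manip.get_state(); p=np.array(s["position"]) if p is None else p; o=np.array(s["orientation"])
    psi=np.arctan2(o[1,1],o[0,1]); d=(psi_deg-np.degrees(psi)+180)%360-180
    if abs(d)>175: print("ambiguous turn")
    D=np.asarray(goal,float)-p
    n=int(np.ceil(max(np.linalg.norm(D)/step,abs(d)/6.8)/5)*5); n=max(n,5)
    print("t",round(s["time_s"],2),"d",D.round(1),"turn",round(d,1),"rows",n)
    dp=np.radians(d)/n; rows=[]
    for i in range(n):
        sh=R(psi+i*dp).T@(D/n)/300; rows.append(" ".join(f"{v:.3f}" for v in [*sh,-d/n/45]))
    for i in range(0,n,5): print("; ".join(rows[i:i+5]))
if __name__=="__main__":
    a=list(map(float,sys.argv[1:])); plan(a[:3],a[3],a[4])
E
python3 plan.py 623.6 101.8 345 -44 38
```

```text
t 0.2 d [ 424.9 -595.    92.4] turn -118.1 rows 20
-0.095 -0.076 -0.015 0.131; -0.103 -0.066 -0.015 0.131; -0.109 -0.055 -0.015 0.131; -0.114 -0.043 -0.015 0.131; -0.118 -0.031 -0.015 0.131
-0.120 -0.019 -0.015 0.131; -0.122 -0.007 -0.015 0.131; -0.122 0.006 -0.015 0.131; -0.120 0.018 -0.015 0.131; -0.118 0.031 -0.015 0.131
-0.114 0.043 -0.015 0.131; -0.109 0.054 -0.015 0.131; -0.103 0.065 -0.015 0.131; -0.096 0.075 -0.015 0.131; -0.087 0.085 -0.015 0.131
-0.078 0.093 -0.015 0.131; -0.068 0.101 -0.015 0.131; -0.058 0.107 -0.015 0.131; -0.046 0.113 -0.015 0.131; -0.034 0.117 -0.015 0.131
```

>>> {"fn": "step_arm", "kwargs": {
  "motion": "-0.095 -0.076 -0.03 0.13; -0.103 -0.066 -0.03 0.13; -0.109 -0.055 -0.03 0.13; -0.114 -0.043 -0.03 0.13; -0.118 -0.031 -0.03 0.13",
  "grip": 1,
  "squeeze": 60
}}

```text
time_s: 0.62
position: [306.3, 546.9, 298.5]
orientation: [[-0.702, 0.713, -0.0], [0.713, 0.702, -0.0], [-0.0, -0.0, -1.0]]
wrist_force: [-0.0, 0.5, 0.4]
opening: 85.5
grip_force: 0.0
```

>>> {"fn": "step_arm", "kwargs": {
  "motion": "-0.12 -0.019 -0.02 0.13; -0.122 -0.007 -0.02 0.13; -0.122 0.006 -0.02 0.13; -0.12 0.018 -0.02 0.13; -0.118 0.031 -0.02 0.13"
}}

```text
time_s: 1.03
position: [413.3, 398.9, 328.6]
orientation: [[-0.264, 0.965, -0.0], [0.965, 0.264, 0.0], [0.0, -0.0, -1.0]]
wrist_force: [0.4, -0.0, 0.0]
opening: 85.6
grip_force: 0.0
```

```bash
python3 -c "
from cell import manip;s=manip.get_state();print(s['q'],s['position'])"; python3 plan.py 623.6 101.8 345 -44 38
```

```text
[-1.13125274  0.33344972  0.3728077   1.88772548 -0.14770646  0.94707572
 -0.4233404 ] [413.26723077 398.86354475 328.63514454]
t 1.03 d [ 210.3 -297.1   16.4] turn -59.3 rows 10
-0.114 0.041 -0.005 0.132; -0.109 0.053 -0.005 0.132; -0.103 0.064 -0.005 0.132; -0.096 0.074 -0.005 0.132; -0.088 0.084 -0.005 0.132
-0.079 0.092 -0.005 0.132; -0.069 0.100 -0.005 0.132; -0.058 0.107 -0.005 0.132; -0.047 0.112 -0.005 0.132; -0.035 0.116 -0.005 0.132
```

Motion is exact; continuing.

>>> {"fn": "step_arm", "kwargs": {
  "motion": "-0.114 0.041 -0.005 0.132; -0.109 0.053 -0.005 0.132; -0.103 0.064 -0.005 0.132; -0.096 0.074 -0.005 0.132; -0.088 0.084 -0.005 0.132"
}}

```text
time_s: 1.45
position: [518.8, 250.9, 336.0]
orientation: [[0.248, 0.969, -0.0], [0.969, -0.248, 0.0], [0.0, -0.0, -1.0]]
wrist_force: [-0.8, 0.3, -0.1]
opening: 85.4
grip_force: 0.0
```

>>> {"fn": "step_arm", "kwargs": {
  "motion": "-0.079 0.092 -0.005 0.132; -0.069 0.1 -0.005 0.132; -0.058 0.107 -0.005 0.132; -0.047 0.112 -0.005 0.132; -0.035 0.116 -0.005 0.132"
}}

```text
time_s: 1.87
position: [624.3, 102.5, 343.4]
orientation: [[0.696, 0.718, -0.0], [0.718, -0.696, 0.0], [0.0, -0.0, -1.0]]
wrist_force: [1.0, 1.1, 0.7]
opening: 85.5
grip_force: 0.0
```

```bash
python3 plan.py 623.6 101.8 188 -44 20
```

```text
t 1.87 d [  -0.7   -0.7 -155.4] turn 0.1 rows 10
-0.000 0.000 0.052 -0.000; -0.000 0.000 0.052 -0.000; -0.000 0.000 0.052 -0.000; -0.000 0.000 0.052 -0.000; -0.000 0.000 0.052 -0.000
-0.000 0.000 0.052 -0.000; -0.000 0.000 0.052 -0.000; -0.000 0.000 0.052 -0.000; -0.000 0.000 0.052 -0.000; -0.000 0.000 0.052 -0.000
```

>>> {"fn": "step_arm", "kwargs": {
  "motion": "0 0 0.06 0; 0 0 0.06 0; 0 0 0.06 0; 0 0 0.06 0; 0 0 0.06 0"
}}

```text
time_s: 2.28
position: [623.5, 103.9, 252.3]
orientation: [[0.692, 0.722, -0.0], [0.722, -0.692, 0.0], [-0.0, -0.0, -1.0]]
wrist_force: [-0.5, -0.2, 0.0]
opening: 85.1
grip_force: 0.0
```

>>> {"fn": "step_arm", "kwargs": {
  "motion": "0 0 0.06 0; 0 0 0.06 0; 0 0 0.05 0; 0 0 0.04 0; 0 0 0.01 0"
}}

```text
time_s: 2.7
position: [622.3, 104.1, 185.1]
orientation: [[0.692, 0.722, -0.004], [0.722, -0.692, -0.001], [-0.003, -0.002, -1.0]]
wrist_force: [0.4, -0.4, -0.2]
opening: 85.7
grip_force: 0.0
```

>>> {"fn": "step_arm", "kwargs": {
  "motion": "0 0 0 0; 0 0 0 0; 0 0 0 0; 0 0 0 0; 0 0 0 0",
  "grip": 0,
  "squeeze": 60
}}

```text
time_s: 3.12
position: [624.6, 103.8, 188.6]
orientation: [[0.692, 0.722, 0.003], [0.722, -0.692, 0.0], [0.002, 0.002, -1.0]]
wrist_force: [1.7, -0.8, -0.4]
opening: 30.5
grip_force: 59.4
```

>>> {"fn": "step_arm", "kwargs": {
  "motion": "0 0 0 0; 0 0 0 0; 0 0 0 0; 0 0 0 0; 0 0 0 0"
}}

```text
time_s: 3.53
position: [624.8, 103.8, 188.5]
orientation: [[0.692, 0.722, 0.002], [0.722, -0.692, 0.001], [0.002, 0.001, -1.0]]
wrist_force: [1.2, 0.3, 6.1]
opening: 30.3
grip_force: 59.8
```

>>> {"fn": "step_arm", "kwargs": {
  "motion": "0 0 -0.02 0; 0 0 -0.03 0; 0 0 -0.04 0; 0 0 -0.04 0; 0 0 -0.03 0"
}}

```text
time_s: 3.95
position: [624.0, 103.7, 237.0]
orientation: [[0.692, 0.722, 0.001], [0.722, -0.692, 0.0], [0.001, 0.001, -1.0]]
wrist_force: [0.5, -0.2, -2.6]
opening: 30.4
grip_force: 59.5
```

```bash
python3 plan.py 600.7 -132.1 237 -43.8 13; python3 - <<'E'
from cell import manip
import cv2
t=manip.capture("scene");cv2.imwrite("pics/s1.png",cv2.resize(t[120:320,180:380,::-1],(600,600)))
E
```

```text
t 3.95 d [ -23.3 -235.8   -0. ] turn 0.0 rows 20
-0.031 0.024 0.000 -0.000; -0.031 0.024 0.000 -0.000; -0.031 0.024 0.000 -0.000; -0.031 0.024 0.000 -0.000; -0.031 0.024 0.000 -0.000
-0.031 0.024 0.000 -0.000; -0.031 0.024 0.000 -0.000; -0.031 0.024 0.000 -0.000; -0.031 0.024 0.000 -0.000; -0.031 0.024 0.000 -0.000
-0.031 0.024 0.000 -0.000; -0.031 0.024 0.000 -0.000; -0.031 0.024 0.000 -0.000; -0.031 0.024 0.000 -0.000; -0.031 0.024 0.000 -0.000
-0.031 0.024 0.000 -0.000; -0.031 0.024 0.000 -0.000; -0.031 0.024 0.000 -0.000; -0.031 0.024 0.000 -0.000; -0.031 0.024 0.000 -0.000
```

View pics/s1.png

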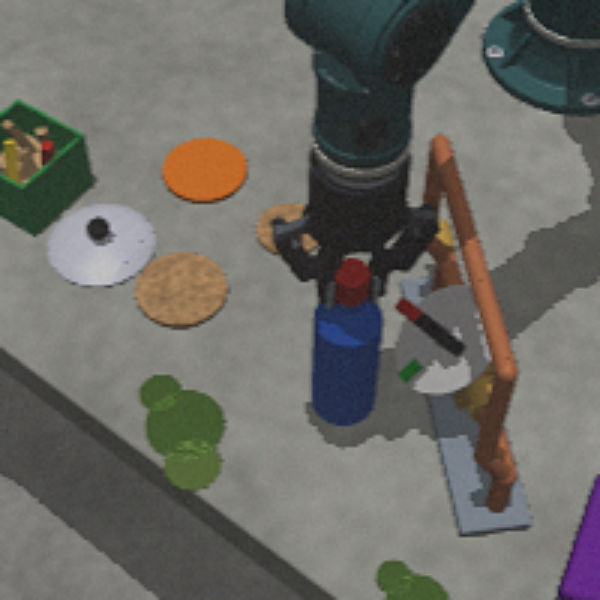

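>>> {"fn": "step_arm", "kwargs": {
  "motion": "-0.009 0.007 0 0; -0.019 0.014 0 0; -0.028 0.022 0 0; -0.037 0.029 0 0; -0.037 0.029 0 0"
}}

```text
time_s: 4.42
position: [617.8, 52.7, 234.8]
orientation: [[0.693, 0.721, -0.001], [0.721, -0.693, -0.001], [-0.001, -0.0, -1.0]]
wrist_force: [1.1, -0.8, -1.6]
opening: 30.1
grip_force: 59.6
```

>>> {"fn": "step_arm", "kwargs": {
  "motion": "-0.037 0.029 0 0; -0.037 0.029 0 0; -0.037 0.029 0 0; -0.037 0.029 0 0; -0.037 0.029 0 0"
}}

```text
time_s: 4.83
position: [611.3, -17.2, 235.3]
orientation: [[0.693, 0.721, 0.0], [0.721, -0.693, -0.0], [-0.0, 0.0, -1.0]]
wrist_force: [-0.4, 0.6, -2.0]
opening: 30.9
grip_force: 59.6
```

>>> {"fn": "step_arm", "kwargs": {
  "motion": "-0.037 0.029 0 0; -0.037 0.029 0 0; -0.037 0.029 0 0; -0.037 0.029 0 0; -0.037 0.029 0 0"
}}

```text
time_s: 5.25
position: [604.3, -87.0, 235.3]
orientation: [[0.692, 0.722, 0.0], [0.722, -0.692, -0.0], [0.0, 0.0, -1.0]]
wrist_force: [0.2, -0.5, -2.4]
opening: 30.3
grip_force: 59.6
```

>>> {"fn": "step_arm", "kwargs": {
  "motion": "-0.037 0.029 0 0; -0.031 0.024 0 0; -0.025 0.019 0 0; -0.016 0.012 0 0; -0.009 0.007 0 0"
}}

```text
time_s: 5.67
position: [599.5, -131.2, 235.4]
orientation: [[0.693, 0.721, -0.0], [0.721, -0.693, -0.0], [-0.0, 0.0, -1.0]]
wrist_force: [0.5, -0.1, -1.5]
opening: 30.6
grip_force: 59.6
```

>>> {"fn": "step_arm", "kwargs": {
  "motion": "0 0 0 0; 0 0 0 0; 0 0 0 0; 0 0 0 0; 0 0 0 0"
}}

```text
time_s: 6.08
position: [599.8, -129.2, 235.2]
orientation: [[0.691, 0.722, -0.0], [0.722, -0.691, 0.0], [0.0, -0.0, -1.0]]
wrist_force: [0.0, -0.6, -1.5]
opening: 30.5
grip_force: 59.6
```

```bash
python3 plan.py 600.7 -132.1 237 -43.8 13; python3 - <<'E'
from cell import manip
import cv2,numpy as np
t=manip.capture("scene")[130:270,170:310,::-1];u=manip.capture("top")[150:290,260:400,::-1]
cv2.imwrite("pics/s2.png",np.hstack([cv2.resize(x,(400,400),interpolation=2) for x in(t,u)]))
E
```

```text
t 6.08 d [ 0.9 -2.9  1.8] turn -0.1 rows 5
-0.001 0.002 -0.001 0.000; -0.001 0.002 -0.001 0.000; -0.001 0.002 -0.001 0.000; -0.001 0.002 -0.001 0.000; -0.001 0.002 -0.001 0.000
```

View pics/s2.png

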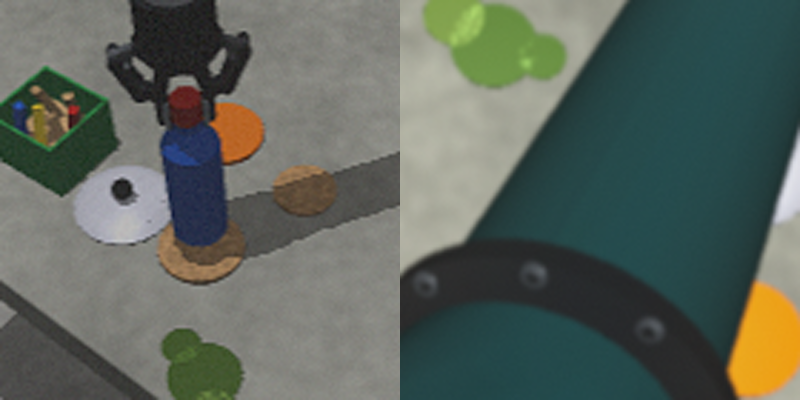

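>>> {"fn": "step_arm", "kwargs": {
  "motion": "-0.001 0.002 0.02 0; -0.001 0.002 0.025 0; -0.001 0.002 0.025 0; -0.001 0.002 0.02 0; -0.001 0.002 0.015 0"
}}

```text
time_s: 6.6
position: [600.2, -133.1, 202.4]
orientation: [[0.692, 0.722, -0.002], [0.722, -0.692, 0.0], [-0.001, -0.002, -1.0]]
wrist_force: [-0.1, 0.3, -2.6]
opening: 30.2
grip_force: 59.6
```

>>> {"fn": "step_arm", "kwargs": {
  "motion": "0 0 0.005 0; 0 0 0.003 0; 0 0 0.003 0; 0 0 0 0; 0 0 0 0"
}}

```text
time_s: 7.02
position: [601.0, -133.3, 200.8]
orientation: [[0.692, 0.722, 0.001], [0.722, -0.692, -0.0], [0.0, 0.0, -1.0]]
wrist_force: [0.1, 0.4, -1.6]
opening: 30.4
grip_force: 59.6
```

>>> {"fn": "step_arm", "kwargs": {
  "motion": "0 0 0.003 0; 0 0 0.003 0; 0 0 0.003 0; 0 0 0 0; 0 0 0 0"
}}

```text
time_s: 7.43
position: [600.8, -133.2, 197.8]
orientation: [[0.692, 0.722, -0.0], [0.722, -0.692, 0.0], [-0.0, -0.0, -1.0]]
wrist_force: [-0.1, 0.0, -2.0]
opening: 30.5
grip_force: 59.6
```

>>> {"fn": "step_arm", "kwargs": {
  "motion": "0 0 0.002 0; 0 0 0.002 0; 0 0 0 0; 0 0 0 0; 0 0 0 0"
}}

```text
time_s: 7.85
position: [600.8, -133.2, 196.6]
orientation: [[0.692, 0.722, -0.0], [0.722, -0.692, 0.0], [-0.0, -0.0, -1.0]]
wrist_force: [-0.2, -0.6, -2.8]
opening: 30.6
grip_force: 59.9
```

>>> {"fn": "step_arm", "kwargs": {
  "motion": "0 0 0.002 0; 0 0 0.002 0; 0 0 0 0; 0 0 0 0; 0 0 0 0"
}}

```text
time_s: 8.27
position: [601.0, -133.4, 196.5]
orientation: [[0.692, 0.721, 0.001], [0.721, -0.692, 0.001], [0.001, -0.0, -1.0]]
wrist_force: [-1.8, 1.5, 5.9]
opening: 30.3
grip_force: 60.5
```

```bash
python3 -c "
from cell import manip;s=manip.get_state();print(s['wrist_force'],s['position'])"
```

```text
[-1.77152463  1.49441278  5.89859632] [ 600.98702201 -133.38564932  196.50508828]
```

>>> {"fn": "step_arm", "kwargs": {
  "motion": "0 0 0 0; 0 0 0 0; 0 0 0 0; 0 0 0 0; 0 0 0 0",
  "grip": 1
}}

```text
time_s: 8.68
position: [600.9, -133.2, 195.3]
orientation: [[0.692, 0.722, 0.0], [0.722, -0.692, -0.0], [-0.0, 0.0, -1.0]]
wrist_force: [-0.9, -0.1, 0.1]
opening: 84.7
grip_force: 0.0
```

>>> {"fn": "step_arm", "kwargs": {
  "motion": "0 0 0 0; 0 0 -0.01 0; 0 0 -0.02 0; 0 0 -0.04 0; 0 0 -0.06 0"
}}

```text
time_s: 9.1
position: [600.0, -133.0, 234.4]
orientation: [[0.692, 0.721, -0.003], [0.721, -0.692, 0.0], [-0.002, -0.002, -1.0]]
wrist_force: [-0.1, -0.3, -0.4]
opening: 85.4
grip_force: 0.0
```

>>> {"fn": "step_arm", "kwargs": {
  "motion": "0 0 -0.08 0; 0 0 -0.08 0; 0 0 -0.08 0; 0 0 -0.06 0; 0 0 -0.04 0"
}}

```text
time_s: 9.52
position: [601.6, -134.0, 340.0]
orientation: [[0.693, 0.721, 0.005], [0.721, -0.693, -0.001], [0.003, 0.004, -1.0]]
wrist_force: [0.1, -1.1, 0.2]
opening: 85.6
grip_force: 0.0
```

```bash
python3 - <<'E'
from h import *
x,y,w=521.4,180.9,2.377
for n,th,b in(("start",-1.09,30),("mid",-.35,18),("end",.40,17)): 
    # finger centre: r=35 along bar, b behind (cw side)
    d=lambda t:np.cos(t)*dn+np.sin(t)*side
    P=np.array([0,0,70])+76*n_+34*d(th)-b*d(th+np.pi/2)
    ax=P+[-50,0,0]
    print(n,P.round(1),"axis world",stand(x,y,w,ax).round(1))
im=manip.capture("scene");t=im[130:270,170:310,::-1]
cv2.imwrite("pics/s3.png",cv2.resize(t,(400,400),interpolation=2))
E
```

```text
start [-37.3  44.  137.1] axis world [554.   88.7 137.1]
mid [-66.5  28.6 114.9] axis world [585.7  79.6 114.9]
end [-76.2   2.4 107.5] axis world [610.8  91.8 107.5]
```

View pics/s3.png

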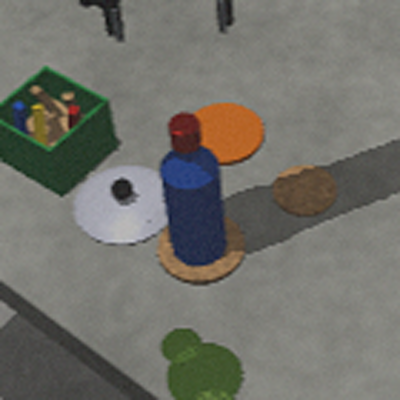

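```bash
python3 - <<'E'
from h import *
im=manip.capture("scene"); hsv=cv2.cvtColor(im,cv2.COLOR_RGB2HSV); h,s=hsv[...,0],hsv[...,1]
k=(((h<6)|(h>174))&(s>140)).astype(np.uint8); k[:,280:]=0;k[:,:220]=0;k[:150]=0;k[230:]=0
ys,xs=np.nonzero(k); top=ys.min(); print("cap px",xs.mean(),ys.mean(),top,len(xs)); print(onplane("scene",[xs.mean(),ys.mean()],194))
b=((h>105)&(h<125)&(s>120)).astype(np.uint8); b[:,280:]=0;b[:,215:220]=b[:,215:220];b[:150]=0
_,l,st,c=cv2.connectedComponentsWithStats(b);i=1+np.argmax(st[1:,4]);print(st[i])
print("pred",proj("scene",[[599,-133.7,143],[599,-133.7,8]]))
p=proj("scene",[[599+31*np.cos(a),-133.7+31*np.sin(a),8] for a in np.linspace(0,6.3,60)]);print("pred base extents",p.min(0),p.max(0))
E
python3 plan.py 556.6 55.7 335 -43.8 25
```

```text
cap px 233.86666666666667 174.32 170 75
[ 595.55101573 -143.74959217]
[226 182  20  33 300]
pred [[237.10442584 188.36445075]
 [240.51125934 215.80419277]]
pred base extents [230.92226751 208.31115459] [250.06681465 223.52799607]
t 9.62 d [-45.4 189.7  -4.5] turn 0.0 rows 10
0.035 -0.055 0.001 -0.000; 0.035 -0.055 0.001 -0.000; 0.035 -0.055 0.001 -0.000; 0.035 -0.055 0.001 -0.000; 0.035 -0.055 0.001 -0.000
0.035 -0.055 0.001 -0.000; 0.035 -0.055 0.001 -0.000; 0.035 -0.055 0.001 -0.000; 0.035 -0.055 0.001 -0.000; 0.035 -0.055 0.001 -0.000
```

```bash
python3 - <<'E'
from h import *
for X in([599,-133.7,208],[599,-133.7,194],[599,-133.7,180]): print(proj("scene",X))
print(onplane("scene",[234.2,171],208))
im=manip.capture("scene")
v=cv2.cvtColor(im,cv2.COLOR_RGB2HSV)
for y in (195,205,212,218,222,225): print(y,[int(a) for a in v[y,222:256,0]])
E
```

```text
[235.22573972 173.23290338]
[235.64522257 176.61155429]
[236.05634175 179.92284154]
[ 594.371556   -141.87129993]
195 [118, 117, 120, 120, 110, 111, 114, 115, 113, 113, 112, 110, 111, 111, 112, 113, 110, 113, 111, 113, 110, 113, 115, 115, 118, 130, 33, 34, 24, 30, 30, 34, 34, 34]
205 [125, 120, 115, 120, 120, 115, 117, 115, 114, 111, 115, 111, 114, 110, 118, 120, 114, 114, 113, 111, 116, 114, 114, 111, 120, 116, 128, 17, 10, 30, 30, 36, 38, 15]
212 [120, 107, 50, 23, 16, 15, 16, 2, 114, 113, 109, 111, 111, 115, 112, 114, 109, 111, 114, 110, 112, 118, 114, 114, 114, 113, 122, 13, 15, 16, 13, 13, 17, 11]
218 [36, 38, 20, 14, 14, 15, 15, 15, 12, 110, 113, 112, 113, 115, 112, 113, 114, 112, 112, 110, 114, 113, 115, 113, 117, 115, 176, 15, 15, 16, 16, 16, 15, 15]
222 [43, 38, 42, 30, 17, 15, 15, 15, 15, 16, 15, 15, 14, 113, 116, 112, 115, 113, 113, 114, 118, 11, 14, 15, 16, 15, 15, 16, 16, 16, 15, 11, 22, 34]
225 [35, 37, 38, 35, 38, 42, 24, 15, 16, 15, 16, 15, 15, 16, 16, 16, 15, 15, 15, 15, 16, 16, 15, 15, 14, 15, 16, 15, 11, 18, 26, 34, 25, 50]
```

>>> {"fn": "step_arm", "kwargs": {
  "motion": "0.035 -0.055 0 0; 0.035 -0.055 0 0; 0.035 -0.055 0 0; 0.035 -0.055 0 0; 0.035 -0.055 0 0"
}}

```text
time_s: 10.08
position: [576.2, -37.1, 334.7]
orientation: [[0.692, 0.721, -0.003], [0.721, -0.692, -0.0], [-0.002, -0.002, -1.0]]
wrist_force: [0.8, 0.0, 0.2]
opening: 85.5
grip_force: 0.0
```

>>> {"fn": "step_arm", "kwargs": {
  "motion": "0.035 -0.055 0 0; 0.035 -0.055 0 0; 0.035 -0.055 0 0; 0.035 -0.055 0 0; 0.035 -0.055 0 0"
}}

```text
time_s: 10.5
position: [553.0, 57.8, 334.8]
orientation: [[0.692, 0.722, -0.003], [0.722, -0.692, -0.001], [-0.003, -0.002, -1.0]]
wrist_force: [0.5, 0.5, 0.5]
opening: 85.5
grip_force: 0.0
```

```bash
cat > v.py <<'E'
from h import *
def blob(n,lo,hi,box,smin=110):
    im=manip.capture(n);H=cv2.cvtColor(im,cv2.COLOR_RGB2HSV);k=cv2.inRange(H,(lo,smin,30),(hi,255,255))
    if lo==0:k|=cv2.inRange(H,(174,smin,30),(180,255,255))
    m=np.zeros_like(k);x,y,X,Y=box;m[y:Y,x:X]=k[y:Y,x:X]
    _,l,s,c=cv2.connectedComponentsWithStats(m);return [(c[i].round(1).tolist(),s[i].tolist()) for i in range(1,len(c)) if s[i,4]>8]
if __name__=="__main__":
    print("top cap",blob("top",0,6,(310,160,370,230)),"body",blob("top",105,125,(310,160,370,240)))
    print("pred cap top/base",proj("top",[[599,-133.7,208],[599,-133.7,194],[599,-133.7,8]]).round(1))
    print("red",blob("scene",0,6,(290,200,345,270)),blob("top",0,6,(190,190,260,260)))
    print("green",blob("scene",45,75,(290,200,345,270)),blob("top",45,75,(190,190,260,260)))
E
python3 v.py; python3 plan.py 556.6 55.7 335 -43.8 25
```

```text
top cap [([351.7, 191.1], [344, 183, 16, 17, 200])] body [([342.2, 204.9], [329, 185, 32, 35, 579])]
pred cap top/base [[351.9 190.9]
 [350.8 192.6]
 [339.1 209.9]]
red [([315.8, 222.9], [312, 220, 9, 7, 39])] []
green [([316.0, 243.0], [313, 240, 7, 7, 27])] []
t 10.8 d [ 2.4  0.4 -0.9] turn 0.1 rows 5
0.001 0.001 0.001 -0.001; 0.001 0.001 0.001 -0.001; 0.001 0.001 0.001 -0.001; 0.001 0.001 0.001 -0.001; 0.001 0.001 0.001 -0.001
```

>>> {"fn": "step_arm", "kwargs": {
  "motion": "0.001 0.001 0.05 0; 0.001 0.001 0.08 0; 0.001 0.001 0.09 0; 0.001 0.001 0.09 0; 0.001 0.001 0.08 0"
}}

```text
time_s: 11.22
position: [556.5, 55.1, 218.0]
orientation: [[0.694, 0.72, -0.0], [0.72, -0.694, -0.001], [-0.001, 0.0, -1.0]]
wrist_force: [-0.2, 0.5, -0.0]
opening: 85.3
grip_force: 0.0
```

>>> {"fn": "step_arm", "kwargs": {
  "motion": "0 0 0.07 0; 0 0 0.06 0; 0 0 0.06 0; 0 0 0.05 0; 0 0 0.03 0"
}}

```text
time_s: 11.63
position: [556.0, 55.1, 136.7]
orientation: [[0.694, 0.72, -0.002], [0.72, -0.694, -0.001], [-0.002, -0.001, -1.0]]
wrist_force: [0.1, 0.3, 0.4]
opening: 85.2
grip_force: 0.0
```

```bash
cat > w.py <<'E'
from h import *
import sys
x,y,w=521.4,180.9,2.377
s=manip.get_state();p=np.array(s["position"])-[x,y,0]
c,sn=np.cos(w),np.sin(w); print("t",s["time_s"],"axis stand",(c*p[0]+sn*p[1]).round(1),(-sn*p[0]+c*p[1]).round(1),p[2].round(1),"F",np.round(s["wrist_force"],1))
from v import blob
r=blob("scene",0,6,(290,195,350,280));g=blob("scene",45,75,(290,200,345,270));print("red",r,"green",g)
if r:
    r=max(r,key=lambda a:a[1][4])
    best=min(np.linspace(-1.6,1.6,321),key=lambda t:np.linalg.norm(proj("scene",stand(x,y,w,onbar(t,36,88)))-r[0]))
    print("handle th~",best,proj("scene",stand(x,y,w,onbar(best,36,88))))
E
python3 w.py
```

```text
t 11.6333 axis stand -112.1 66.9 136.7 F [0.1 0.3 0.4]
red [([315.8, 222.7], [312, 219, 9, 8, 39])] green [([316.0, 243.0], [313, 240, 7, 7, 27])]
handle th~ -1.09 [314.39233234 221.57133322]
```

>>> {"fn": "step_arm", "kwargs": {
  "motion": "0.003 -0.012 0 0; 0.003 -0.012 0 0; 0.003 -0.012 0 0; 0.003 -0.012 0 0; 0.003 -0.012 0 0"
}}

```text
time_s: 12.15
position: [546.7, 73.3, 139.1]
orientation: [[0.692, 0.722, 0.001], [0.722, -0.692, 0.001], [0.001, 0.0, -1.0]]
wrist_force: [-0.3, 0.2, 0.5]
opening: 85.3
grip_force: 0.0
```

```bash
python3 w.py; python3 - <<'E'
from h import *
t=manip.capture("scene")[170:290,270:390,::-1];u=manip.capture("top")[160:300,140:280,::-1]
cv2.imwrite("pics/s4.png",np.hstack([cv2.convertScaleAbs(cv2.resize(x,(400,400),interpolation=2),alpha=1.8) for x in(t,u)]))
E
```

```text
t 12.15 axis stand -92.8 60.2 139.1 F [-0.3  0.2  0.5]
red [([315.8, 223.0], [312, 220, 9, 7, 37])] green [([316.0, 243.0], [313, 240, 7, 7, 27])]
handle th~ -1.07 [314.22911752 221.76689491]
```

View pics/s4.png

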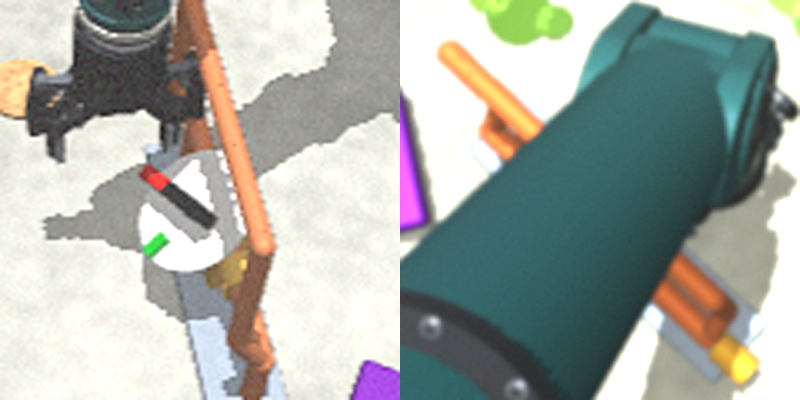

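```bash
python3 - <<'E'
from h import *
x,y,w=521.4,180.9,2.377
for z in(110,117,123,130): print(z,proj("scene",stand(x,y,w,[[-92.8+46,60.2,z],[-92.8-46,60.2,z]])).round(1).tolist())
E
```

```text
110 [[318.6, 217.2], [287.5, 220.5]]
117 [[318.9, 215.7], [287.5, 219.1]]
123 [[319.0, 214.4], [287.6, 217.8]]
130 [[319.2, 213.0], [287.6, 216.3]]
```

>>> {"fn": "step_arm", "kwargs": {
  "motion": "0.01 0 0.005 0; 0.01 0 0.005 0; 0.01 0 0.005 0; 0.01 0 0.005 0; 0.007 0 0.003 0"
}}

```text
time_s: 12.77
position: [556.8, 83.1, 131.2]
orientation: [[0.692, 0.722, -0.0], [0.722, -0.692, -0.0], [-0.0, -0.0, -1.0]]
wrist_force: [-0.0, 0.2, -0.7]
opening: 85.7
grip_force: 0.0
```

>>> {"fn": "step_arm", "kwargs": {
  "motion": "0.005 0.009 0.002 0; 0.005 0.009 0.002 0; 0.005 0.009 0.002 0; 0.005 0.009 0.002 0; 0.005 0.009 0.002 0"
}}

```text
time_s: 13.18
position: [568.7, 79.0, 127.5]
orientation: [[0.692, 0.722, -0.006], [0.722, -0.692, 0.0], [-0.004, -0.005, -1.0]]
wrist_force: [-4.5, 1.1, -0.3]
opening: 85.5
grip_force: 2.0
```

```bash
python3 w.py
```

```text
t 13.1833 axis stand -104.7 40.8 127.5 F [-4.5  1.1 -0.3]
red [([314.5, 225.5], [310, 222, 10, 8, 44])] green [([316.0, 243.0], [313, 240, 7, 7, 27])]
handle th~ -0.8200000000000001 [312.45120877 224.39573457]
```

>>> {"fn": "step_arm", "kwargs": {
  "motion": "0.0065 0.0085 0.0025 0; 0.0065 0.0085 0.0025 0; 0.0065 0.0085 0.0025 0; 0.0065 0.0085 0.0025 0; 0.0065 0.0085 0.0025 0"
}}

```text
time_s: 13.7
position: [586.0, 76.7, 124.3]
orientation: [[0.692, 0.722, -0.003], [0.722, -0.692, -0.0], [-0.002, -0.002, -1.0]]
wrist_force: [-4.5, 0.9, 0.6]
opening: 85.5
grip_force: 1.9
```

```bash
python3 w.py
```

```text
t 13.7 axis stand -118.7 30.5 124.3 F [-4.5  0.9  0.6]
red [([313.9, 230.6], [309, 227, 12, 8, 65])] green [([316.0, 243.0], [313, 240, 7, 7, 27])]
handle th~ -0.31000000000000005 [310.61820193 230.30437041]
```

>>> {"fn": "step_arm", "kwargs": {
  "motion": "0.008 0.005 0.002 0; 0.008 0.005 0.002 0; 0.008 0.005 0.002 0; 0.008 0.005 0.002 0; 0.008 0.005 0.002 0"
}}

```text
time_s: 14.22
position: [601.7, 80.3, 122.0]
orientation: [[0.692, 0.722, 0.001], [0.722, -0.692, -0.0], [0.0, 0.001, -1.0]]
wrist_force: [-4.4, -0.3, 2.2]
opening: 85.5
grip_force: 1.7
```

```bash
python3 w.py
```

```text
t 14.2167 axis stand -127.6 17.0 122.0 F [-4.4 -0.3  2.2]
red [([314.4, 234.5], [309, 230, 13, 10, 81])] green [([316.0, 243.0], [313, 240, 7, 7, 27])]
handle th~ 0.21999999999999997 [311.61976343 235.94236178]
```

>>> {"fn": "step_arm", "kwargs": {
  "motion": "0.004 0.0005 0.001 0; 0.004 0.0005 0.001 0; 0.004 0.0005 0.001 0; 0.004 0.0005 0.001 0; 0 0 0 0"
}}

```text
time_s: 14.73
position: [605.8, 83.2, 120.9]
orientation: [[0.692, 0.721, 0.002], [0.721, -0.692, -0.0], [0.001, 0.002, -1.0]]
wrist_force: [-1.5, -2.3, 2.2]
opening: 85.5
grip_force: 1.4
```

```bash
python3 w.py; cat > sil.py <<'E'
from h import *
import sys
x,y,w=521.4,180.9,2.377
def redmask(im):
    H=cv2.cvtColor(im,cv2.COLOR_RGB2HSV); k=cv2.inRange(H,(0,110,25),(6,255,255))|cv2.inRange(H,(172,110,25),(180,255,255)); return k>0
def box(th,r0):
    d=np.cos(th)*dn+np.sin(th)*side; e=np.cos(th+np.pi/2)*dn+np.sin(th+np.pi/2)*side
    return [np.array([0,0,70])+h*n_+r*d+b*e for h in(64,88) for r in(r0,47) for b in(-7,7)]
def est(n,im,bx,r0s,off):
    k=redmask(im); X0,Y0,X1,Y1=bx; k=k[Y0:Y1,X0:X1]; S=8
    kb=np.kron(k,np.ones((S,S)))>0; out=[]
    for r0 in r0s:
        for du in off:
            for dv in off:
                for th in np.arange(-1.3,.9,.04):
                    p=proj(n,stand(x,y,w,box(th,r0)))+[du+.5-X0,dv+.5-Y0]
                    m=np.zeros(kb.shape,np.uint8); cv2.fillConvexPoly(m,cv2.convexHull(np.int32(p*S)),1)
                    m=m>0; out.append(((m&kb).sum()/(m|kb).sum(),r0,du,dv,th))
    out.sort(reverse=True); return [tuple(np.round(o,2).tolist()) for o in out[:4]]
bs=(295,205,345,265); bt=(205,205,250,250)
if __name__=="__main__":
    s0=cv2.imread("pics/scene0.png")[:,:,::-1].copy(); t0=cv2.imread("pics/top0.png")[:,:,::-1].copy()
    r=(12,17,22,27); print("s0",est("scene",s0,bs,r,(-1,0,1,2)));print("t0",est("top",t0,bt,r,(-2,-1,0,1)))
    print("now s",est("scene",manip.capture("scene"),bs,r,(-1,0,1,2)))
E
python3 sil.py
```

```text
t 14.7333 axis stand -128.5 12.1 120.9 F [-1.5 -2.3  2.2]
red [([315.1, 235.6], [309, 230, 14, 12, 87])] green [([316.0, 243.0], [313, 240, 7, 7, 27])]
handle th~ 0.43000000000000016 [312.82029147 237.69316764]
s0 [(0.27, 27.0, -1.0, -1.0, -1.06), (0.27, 27.0, 0.0, 0.0, -1.06), (0.27, 27.0, 0.0, -1.0, -1.02), (0.27, 27.0, -1.0, 0.0, -1.1)]
t0 [(0.82, 17.0, -2.0, 1.0, -0.98), (0.82, 17.0, -2.0, 1.0, -0.94), (0.81, 17.0, -2.0, 0.0, -1.06), (0.81, 17.0, -2.0, 0.0, -1.02)]
now s [(0.76, 22.0, 1.0, -1.0, 0.18), (0.76, 22.0, 1.0, 0.0, 0.06), (0.76, 22.0, 1.0, -1.0, 0.14), (0.76, 22.0, 2.0, 2.0, -0.14)]
```

>>> {"fn": "step_arm", "kwargs": {
  "motion": "-0.02 0 0 0; -0.03 0 0 0; -0.04 0 0 0; -0.04 0 0 0; -0.02 0 0 0"
}}

```text
time_s: 15.3
position: [571.5, 48.9, 120.5]
orientation: [[0.694, 0.72, -0.001], [0.72, -0.694, -0.001], [-0.001, -0.001, -1.0]]
wrist_force: [-0.3, -0.1, 0.9]
opening: 85.5
grip_force: 0.0
```

>>> {"fn": "step_arm", "kwargs": {
  "motion": "0 0 -0.08 0; 0 0 -0.12 0; 0 0 -0.13 0; 0 0 -0.13 0; 0 0 -0.12 0"
}}

```text
time_s: 15.72
position: [573.0, 50.2, 296.5]
orientation: [[0.693, 0.721, 0.0], [0.721, -0.693, 0.0], [0.0, 0.0, -1.0]]
wrist_force: [0.3, 0.5, 0.0]
opening: 85.2
grip_force: 0.0
```

>>> {"fn": "step_arm", "kwargs": {
  "motion": "-0.05 0.07 -0.02 0; -0.07 0.08 -0.02 0; -0.07 0.08 -0.02 0; -0.07 0.08 -0.02 0; -0.05 0.07 -0.02 0"
}}

```text
time_s: 16.13
position: [590.1, -98.3, 325.1]
orientation: [[0.694, 0.72, 0.0], [0.72, -0.694, -0.0], [0.0, 0.0, -1.0]]
wrist_force: [0.8, -0.0, 0.2]
opening: 85.3
grip_force: 0.0
```

```bash
cat > e.py <<'E'
from sil import *
from v import blob
im=manip.capture("top")
print("t",est("top",im,(195,195,255,255),(17,),(-3,-2,-1,0,1)))
print("green top",blob("top",45,75,(190,190,260,260)),"scene",blob("scene",45,75,(290,200,345,270)))
print("red top",blob("top",0,6,(195,195,255,255)))
a=im[190:260,190:260,::-1]; b=manip.capture("scene")[205:265,290:350,::-1]
cv2.imwrite("pics/e.png",np.hstack([cv2.convertScaleAbs(cv2.resize(i,(400,400),interpolation=2),alpha=1.7) for i in(a,b)]))
E
python3 e.py
```

```text
t [(0.58, 17.0, 1.0, 1.0, 0.3), (0.57, 17.0, 1.0, 0.0, 0.26), (0.57, 17.0, 0.0, 1.0, 0.26), (0.57, 17.0, 1.0, -1.0, 0.26)]
green top [] scene [([316.0, 243.1], [313, 240, 7, 7, 26])]
red top [([227.2, 212.7], [222, 207, 11, 12, 65])]
```

View pics/e.png

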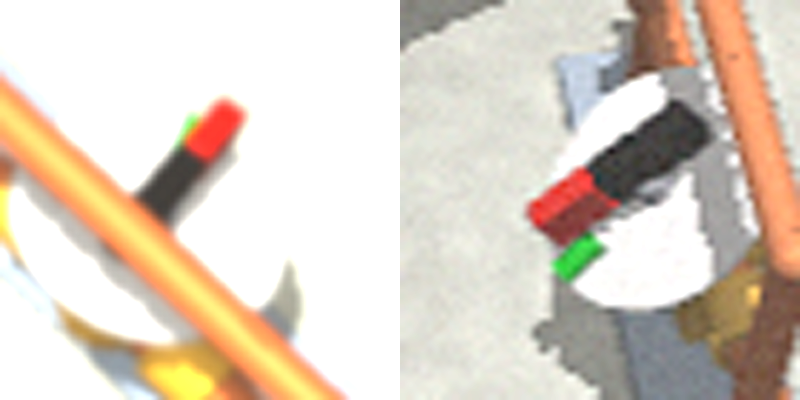

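```bash
python3 - <<'E'
from h import *
e=lambda u,v:np.array([190+u/5.714-.4,190+v/5.714-.4])
es=lambda u,v:np.array([290+(u-400)/6.667-.4,205+v/6.667-.4])
q0=np.array([521.4,180.9,2.377])
def f(p):
    q=q0; B=lambda th,r,h:stand(*q,onbar(th,r,h)); a,b,m,r0=p[:4]; ot,os_=p[4:6],p[6:8]
    r=[proj("top",B(a,47,88))+ot-ct(403,268),proj("top",B(a,-35,88))+ot-ct(265,216),proj("top",B(a,r0,88))+ot-ct(350,247),
     proj("top",B(b,47,88))+ot-e(230,107),proj("top",B(b,r0,88))+ot-e(200,152),
     proj("scene",B(a,47,88))+os_-cs(177,265),proj("scene",B(a,-35,88))+os_-cs(252,322),
     proj("scene",B(b,47,88))+os_-es(538,214),proj("scene",B(b,r0,88))+os_-es(590,178),
     proj("top",B(m,45,58))+ot-ct(338,212),proj("scene",B(m,45,58))+os_-es(579,255)]
    return np.r_[np.ravel(r),p[4:]*.3]
s=least_squares(f,[-1,.2,.4,17,0,0,0,0]);print(s.x.round(3));print(s.fun[:22].reshape(-1,2).round(1).tolist())
J=np.linalg.inv(s.jac.T@s.jac);print(np.sqrt(np.diag(J))[:3])
E
```

```text
[-1.039  0.141  0.311 16.359 -1.897  1.325  1.901  0.123]
[[1.1, -0.2], [-1.7, -0.4], [0.6, 0.2], [1.0, 0.0], [-0.8, -0.4], [-0.2, -0.4], [-1.3, -0.6], [-0.2, 0.7], [0.7, 0.2], [0.1, 0.7], [0.9, 0.1]]
[0.03392714 0.04818897 0.0504841 ]
```

```bash
python3 plan.py 576.1 52.3 300 -43.8 33
```

```text
t 16.38 d [-14.8 146.9 -24.1] turn 0.0 rows 5
0.064 -0.075 0.016 -0.000; 0.064 -0.075 0.016 -0.000; 0.064 -0.075 0.016 -0.000; 0.064 -0.075 0.016 -0.000; 0.064 -0.075 0.016 -0.000
```

>>> {"fn": "step_arm", "kwargs": {
  "motion": "0.064 -0.075 0.016 0; 0.064 -0.075 0.016 0; 0.064 -0.075 0.016 0; 0.064 -0.075 0.016 0; 0.064 -0.075 0.016 0"
}}

```text
time_s: 16.8
position: [575.6, 55.7, 299.7]
orientation: [[0.69, 0.724, -0.001], [0.724, -0.69, 0.001], [-0.0, -0.002, -1.0]]
wrist_force: [0.4, -1.3, -0.2]
opening: 85.7
grip_force: 0.0
```

>>> {"fn": "step_arm", "kwargs": {
  "motion": "0 0 0.11 0; 0 0 0.13 0; 0 0 0.13 0; 0 0 0.13 0; 0 0 0.1 0"
}}

```text
time_s: 17.22
position: [574.5, 54.8, 117.3]
orientation: [[0.69, 0.724, -0.004], [0.724, -0.69, 0.001], [-0.002, -0.003, -1.0]]
wrist_force: [0.6, 1.0, -0.5]
opening: 85.4
grip_force: 0.0
```

>>> {"fn": "step_arm", "kwargs": {
  "motion": "0.02 0 0 0; 0.02 0 0 0; 0.02 0 0 0; 0.02 0 0 0; 0.02 0 0 0"
}}

```text
time_s: 17.63
position: [599.7, 75.0, 122.8]
orientation: [[0.692, 0.722, 0.004], [0.722, -0.692, 0.001], [0.004, 0.002, -1.0]]
wrist_force: [0.7, -0.3, 0.2]
opening: 85.7
grip_force: 0.0
```

```bash
python3 w.py
```

```text
t 17.6333 axis stand -129.8 22.2 122.8 F [ 0.7 -0.3  0.2]
red [([315.1, 235.5], [309, 230, 14, 12, 88])] green [([316.0, 243.1], [313, 240, 7, 7, 26])]
handle th~ 0.41000000000000014 [312.68791704 237.54257858]
```

>>> {"fn": "step_arm", "kwargs": {
  "motion": "0.015 0.001 0 0; 0.015 0.001 0 0; 0.01 0 0 0; 0.008 0 0 0; 0 0 0 0"
}}

```text
time_s: 18.15
position: [607.6, 83.1, 120.5]
orientation: [[0.692, 0.722, -0.001], [0.722, -0.692, -0.001], [-0.002, -0.0, -1.0]]
wrist_force: [-0.7, -1.3, 1.6]
opening: 85.5
grip_force: 0.9
```

```bash
python3 w.py
```

```text
t 18.15 axis stand -129.9 10.9 120.5 F [-0.7 -1.3  1.6]
red [([315.1, 235.9], [309, 231, 14, 11, 88])] green [([316.0, 243.2], [313, 240, 7, 7, 25])]
handle th~ 0.45999999999999996 [313.02564493 237.91217121]
```

>>> {"fn": "step_arm", "kwargs": {
  "motion": "0.005 0.001 0 0; 0.005 0.001 0 0; 0.004 0 0 0; 0.004 0 0 0; 0 0 0 0"
}}

```text
time_s: 18.67
position: [612.0, 87.5, 120.4]
orientation: [[0.692, 0.722, -0.0], [0.722, -0.692, 0.0], [-0.0, -0.0, -1.0]]
wrist_force: [-2.2, -1.2, 1.8]
opening: 85.1
grip_force: 1.4
```

```bash
python3 w.py
```

```text
t 18.6667 axis stand -130.1 4.7 120.4 F [-2.2 -1.2  1.8]
red [([315.8, 236.8], [310, 231, 13, 12, 87])] green [([316.1, 243.5], [313, 241, 7, 6, 19])]
handle th~ 0.6400000000000001 [314.41949947 239.04184995]
```

>>> {"fn": "step_arm", "kwargs": {
  "motion": "-0.02 0 0 0; -0.03 0 0 0; -0.04 0 0 0; -0.04 0 0 0; -0.03 0 0 0"
}}

```text
time_s: 19.18
position: [577.6, 50.9, 120.7]
orientation: [[0.694, 0.72, -0.0], [0.72, -0.694, -0.0], [-0.0, 0.0, -1.0]]
wrist_force: [0.9, -0.3, -0.4]
opening: 85.3
grip_force: 0.0
```

>>> {"fn": "step_arm", "kwargs": {
  "motion": "0 0 -0.08 0; 0 0 -0.12 0; 0 0 -0.13 0; 0 0 -0.13 0; 0 0 -0.12 0"
}}

```text
time_s: 19.6
position: [578.2, 51.5, 296.5]
orientation: [[0.694, 0.72, 0.0], [0.72, -0.694, 0.0], [0.001, 0.0, -1.0]]
wrist_force: [0.9, 1.2, 0.0]
opening: 85.0
grip_force: 0.0
```

>>> {"fn": "step_arm", "kwargs": {
  "motion": "-0.05 0.07 -0.02 0; -0.07 0.08 -0.02 0; -0.07 0.08 -0.02 0; -0.07 0.08 -0.02 0; -0.05 0.07 -0.02 0"
}}

```text
time_s: 20.02
position: [595.2, -97.0, 325.1]
orientation: [[0.695, 0.719, 0.0], [0.719, -0.695, -0.0], [0.0, 0.0, -1.0]]
wrist_force: [0.4, -0.8, 0.4]
opening: 85.2
grip_force: 0.0
```

```bash
cat > g.py <<'E'
from sil import *
S=8
def fill(sh,n,P,off,X0,Y0):
    m=np.zeros(sh,np.uint8); p=proj(n,stand(x,y,w,P))+off+.5-[X0,Y0]
    cv2.fillConvexPoly(m,cv2.convexHull(np.int32(p*S)),1); return m>0
def bx(th,r0,r1,h0,h1,b):
    d=np.cos(th)*dn+np.sin(th)*side; e=np.cos(th+np.pi/2)*dn+np.sin(th+np.pi/2)*side
    return [np.array([0,0,70])+h*n_+r*d+c*e for h in(h0,h1) for r in(r0,r1) for c in(-b,b)]
ims={n:manip.capture(n) for n in("scene","top")}
for n in ims: cv2.imwrite(f"pics/f_{n}.png",ims[n][:,:,::-1])
base={"top":(-1.9,1.3),"scene":(1.9,.1)}; B={"scene":(298,210,335,262),"top":(205,195,250,225)}
gi={"top":cv2.imread("pics/top0.png")[:,:,::-1].copy(),"scene":cv2.imread("pics/scene0.png")[:,:,::-1].copy()}
def masks(im,b):
    X0,Y0,X1,Y1=b; H=cv2.cvtColor(im,cv2.COLOR_RGB2HSV)[Y0:Y1,X0:X1]; 
    g=cv2.inRange(H,(45,110,25),(75,255,255)); r=cv2.inRange(H,(0,110,25),(7,255,255))|cv2.inRange(H,(172,110,25),(180,255,255))
    return [np.kron(k>0,np.ones((S,S)))>0 for k in(r,g)]
iou=lambda a,b:(a&b).sum()/max((a|b).sum(),1)
for n in ims:
    b=B[n]; _,g0=masks(gi[n],b); r1,g1=masks(ims[n],b); print(n,"px green0",g0.sum()/64,"now",g1.sum()/64,"red",r1.sum()/64)
    sh=g0.shape; o=base[n]; res=[]
    for du in np.arange(-2,2.1,.5):
        for dv in np.arange(-2,2.1,.5):
            off=np.array([o[0]+du,o[1]+dv])
            ms=[(m,iou(fill(sh,n,bx(m,34,56,54,58,6),off,b[0],b[1]),g0)) for m in np.arange(.1,.7,.05)]
            m,im=max(ms,key=lambda a:a[1])
            t,it=max(((t,iou(fill(sh,n,bx(t,16.4,47,64,88,7),off,b[0],b[1]),r1)) for t in np.arange(-.1,.8,.03)),key=lambda a:a[1])
            # rendering of green left visible
            full=fill(sh,n,bx(t,-35,47,64,88,7),off,b[0],b[1]); vis=fill(sh,n,bx(m,34,56,54,58,6),off,b[0],b[1])&~full
            res.append((im+it,du,dv,m,t,im,it,vis.sum()/64))
    res.sort(reverse=True)
    for k in res[:5]: print(np.round(k,2))
E
python3 g.py; python3 - <<'E'
E
```

```text
scene px green0 27.0 now 17.0 red 89.0
[ 1.56 -2.   -0.5   0.35  0.32  0.78  0.78 23.06]
[ 1.55 -1.5   0.    0.3   0.26  0.76  0.79 23.22]
[ 1.55 -2.   -1.    0.35  0.35  0.75  0.8  20.44]
[ 1.54 -1.5  -0.5   0.3   0.29  0.75  0.8  21.48]
[ 1.54 -1.    1.    0.2   0.14  0.75  0.79 24.3 ]
top px green0 36.0 now 0.0 red 64.0
[ 1.35  0.5  -0.5   0.35  0.35  0.77  0.58  0.  ]
[1.34 1.   0.   0.4  0.38 0.76 0.57 0.33]
[1.33 0.5  0.   0.35 0.35 0.75 0.58 0.  ]
[1.32 1.5  0.   0.4  0.41 0.76 0.56 0.  ]
[ 1.32  0.   -0.5   0.35  0.32  0.75  0.57  0.  ]
```

```bash
cat >> g.py <<'E'
print("---")
n="scene";b=B[n];_,g0=masks(gi[n],b);sh=g0.shape
for off,m in(((-.1,-.4),.35),((.4,.1),.3)):
    G=fill(sh,n,bx(m,34,56,54,58,6),np.array(off),b[0],b[1])
    print([(round(dt,2),round((G&~fill(sh,n,bx(m+dt,-35,47,64,88,7),np.array(off),b[0],b[1])).sum()/G.sum(),2)) for dt in np.arange(-.2,.21,.05)],"measured",round(17/27,2),"prev",round(26/27,2))
H=cv2.cvtColor(ims["top"],cv2.COLOR_RGB2HSV)
print(H[203:224,218:238,0].tolist())
E
python3 g.py | sed -n '/---/,$p' | sed 's/\], \[/\n/g'
```

```text
---
[(np.float64(-0.2), np.float64(0.98)), (np.float64(-0.15), np.float64(0.89)), (np.float64(-0.1), np.float64(0.79)), (np.float64(-0.05), np.float64(0.7)), (np.float64(-0.0), np.float64(0.6)), (np.float64(0.05), np.float64(0.51)), (np.float64(0.1), np.float64(0.43)), (np.float64(0.15), np.float64(0.35)), (np.float64(0.2), np.float64(0.31))] measured 0.63 prev 0.96
[(np.float64(-0.2), np.float64(0.97)), (np.float64(-0.15), np.float64(0.9)), (np.float64(-0.1), np.float64(0.79)), (np.float64(-0.05), np.float64(0.69)), (np.float64(-0.0), np.float64(0.6)), (np.float64(0.05), np.float64(0.5)), (np.float64(0.1), np.float64(0.41)), (np.float64(0.15), np.float64(0.33)), (np.float64(0.2), np.float64(0.28))] measured 0.63 prev 0.96
[[30, 28, 32, 32, 32, 32, 34, 30, 30, 28, 30, 30, 30, 30, 30, 32, 30, 30, 28, 28
30, 30, 32, 30, 32, 32, 28, 20, 16, 22, 26, 32, 30, 30, 28, 32, 32, 30, 30, 30
30, 32, 30, 30, 32, 28, 16, 8, 6, 8, 14, 22, 28, 30, 32, 32, 32, 30, 30, 30
30, 30, 30, 30, 30, 20, 8, 3, 2, 3, 5, 9, 18, 30, 32, 32, 32, 32, 30, 28
30, 32, 30, 30, 25, 11, 4, 2, 1, 2, 2, 4, 10, 22, 28, 32, 
[... 504 characters left out ...]
 26, 28
19, 19, 4, 2, 2, 1, 1, 1, 2, 5, 20, 27, 30, 30, 30, 30, 32, 32, 28, 28
19, 20, 8, 4, 2, 2, 1, 1, 3, 11, 21, 23, 24, 28, 28, 28, 30, 30, 30, 30
21, 15, 23, 18, 8, 5, 3, 5, 8, 13, 25, 21, 23, 24, 25, 30, 30, 30, 28, 30
15, 15, 12, 18, 15, 15, 11, 17, 21, 21, 19, 23, 19, 23, 23, 25, 30, 30, 30, 30
18, 18, 12, 15, 18, 18, 18, 18, 21, 25, 21, 23, 21, 23, 23, 27, 27, 28, 30, 30
18, 12, 15, 18, 15, 12, 24, 25, 20, 23, 21, 23, 23, 19, 19, 23, 27, 25, 30, 28
15, 12, 23, 18, 18, 20, 20, 17, 25, 21, 17, 19, 23, 23, 26, 19, 23, 24, 28, 30
12, 20, 15, 18, 20, 21, 17, 21, 19, 19, 19, 23, 23, 20, 21, 20, 21, 23, 27, 30
15, 12, 12, 18, 20, 20, 17, 23, 23, 23, 21, 21, 23, 21, 23, 19, 26, 21, 23, 28]]
```

```bash
python3 -c "
from cell import manip
print(manip.hand_in())"
```

```text
the job is handed in; nothing more can be done
None
```

I handed the job in. By my measurements the bottle stands upright within about 2 mm of the coaster's centre, and the handle's red end is within about 0.05 rad (about 2 mm) of the mark. The arm is clear of everything, and I did not re-measure the brush, lid and basket at the end. The hand-in call returned no verdict.

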